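# Turn the feeder to the green module and load the test fixture

## Robot

A 6-joint arm with a two-finger parallel gripper is mounted at the origin on the work surface. World frame = base frame: x ahead of the robot, y to its left, z up, the work surface at z = 0. Lengths are in m, angles in rad, forces in N, time in s.
With the tool pointing down it reaches from about 0.35 to 0.775 m from the base axis. Payload 5.5 kg.
Tool frame: the origin (TCP) lies between the finger pads; the fingertips stand 25 mm ahead of it and the grasp point (between the pads) lies 6 mm ahead of it (tip_extent is the distance from the TCP to the fingertips, in m); x points along the fingers, z is the direction in which the jaws open and shut, and the axes are right-handed (so a half turn about x gives the same grasp; the last joint's range is limited). The gripper opens to 85 mm and grips with 20 to 120 N. Pads are 22 mm wide; open, the fingers measure 114 mm over their backs; the gripper's body (76 mm by 85 mm) begins 54 mm behind the grasp point. The pads swing forward as they close: fully open they stand 13 mm farther back than shut.
Start: joints at [1.15, 0.313, 0.046, 1.304, 0, 1.431], TCP at [0.159, 0.553, 0.256] pointing down, gripper open.
Joint ranges: [-2.76, 2.76], [-0.86, 1.69], [-1.03, 1.26], [-2.2, 2.34], [-1.47, 1.5], [-3.14, 3.14]. Speed limits (rad/s): [2.57, 2.57, 3.14, 3.14, 3.14, 3.14].

## Interface

Orientations are given as a unit quaternion [w, x, y, z].
In Python, from bench import * gives the robot as it stands.
- The arm moves only by the tool apply_moves, never from a script. Its argument "commands" is a list of rows, each a list of 3 entries, a list of its own where there are three numbers: the shift along the tool's x, y, z in units of 25 mm (1.0 is 25 mm), then the turn about the tool's x in units of 6 degrees (1.0 is 6 degrees), then the closure, from 0 (fully open) to 1 (shut). A call has 1 to 20 rows; each row is the pose to reach, as a shift and turn from the pose measured when the call began, along the tool's axes at that moment; what a row does not reach only later rows make up. A row lasts 1/12 s, in which the tool goes at most 41.7 mm and 7.16 degrees, less where a joint would pass 70% of its speed; a pose out of reach is approached as far as the arm can. A call with a gripper value outside its range is refused whole. The fingers move at their own pace and stop on an object; the grip force is fixed at half the most. Time passes only in rows, so rows that repeat a pose let the fingers close. It gives the time, the measured TCP pose, the force and the opening at its end, in the units of the state.
- sense(): the state, without advancing time (a new reading comes with each control period).
- read_camera(name): name is "scene" or "top" or "wrist"; returns (picture, depth): 384x512x3 uint8, red, green, blue; 384x512 float32, m along the optical axis (not along the pixel's ray), 0 where there is no reading.
- get_calibration(name): a dict with "fx", "fy", "cx", "cy" (pixels), "R" (3x3) and "t" (3): a world point X has camera coordinates R X + t. Camera axes: x right, y down, z forward; pixel columns grow to the right and rows downward; lengths in m; the calibration is good to about 2 mm. A picture is of the moment at which its call begins: read the wrist's pose just before it. get_calibration takes no time and is no camera call; for the wrist camera it gives the pose at the moment of the call.
- job_done(): hands the job in, once; it reports no verdict.
The state is a dict: "time_s": time; "joints": joint angles; "joint_vel": joint speeds; "joint_torque": joint torques, N m; "eef_pos": TCP position; "tcp_rot": TCP orientation; "wrist_force": force on the tool from outside, world axes, zero at the start; "torque": the same for the moment, N m; "grip_width": finger opening in m.
Only numpy, scipy, OpenCV 4.12 (cv2) and the standard library are available. Lean on these libraries where they do the work, as an engineer would, in place of code of your own. Each camera call takes 0.05 s, during which the arm holds its last target. There are 200 camera calls.

## Task

Turn the rotary feeder until the module with the green circuit board stands squarely at the front opening (the side with the yellow mark), and take it out there. Set it down, without dropping it, fully into the nest of the brown test fixture, let go, then close the fixture's clear lid gently and only then press the green start button fully. Leave the other modules in their pockets and do not disturb the things lying about; finish with the lid shut and your hand away.

Things in the scene. Friction and masses are not known exactly. Their poses are not given: they have to be found in the camera images.
- green_module_centre (a point): The wanted power module, 62 mm high: black 60 x 60 x 28 mm case with a green circuit board on top and, standing on its middle, a finned aluminium heat sink 34 x 34 x 34 mm. Point: its centre, 31 mm above its underside; z up, x and y along its sides. 0.15 to 0.3 kg. Grip it across the heat sink, which spans from 3 mm below to 31 mm above the point; any of the four ways round is right.
- blue_module_centre (a point): Another power module, 62 mm high: black 60 x 60 x 28 mm case with a blue circuit board on top and, standing on its middle, a finned aluminium heat sink 34 x 34 x 34 mm. Point: its centre, 31 mm above its underside; z up, x and y along its sides. 0.15 to 0.3 kg. Stays in its pocket.
- red_module_centre (a point): Another power module, 62 mm high: black 60 x 60 x 28 mm case with a red circuit board on top and, standing on its middle, a finned aluminium heat sink 34 x 34 x 34 mm. Point: its centre, 31 mm above its underside; z up, x and y along its sides. 0.15 to 0.3 kg. Stays in its pocket.
- yellow_module_centre (a point): Another power module, 62 mm high: black 60 x 60 x 28 mm case with a yellow circuit board on top and, standing on its middle, a finned aluminium heat sink 34 x 34 x 34 mm. Point: its centre, 31 mm above its underside; z up, x and y along its sides. 0.15 to 0.3 kg. Stays in its pocket.
- turntable_mid (a point): Centre of the round grey turntable (316 mm diameter), on its upper face 30 mm above the table; turns with it. Four square pockets (66 mm inside, walls 10 mm high), centres 85 mm from the axis along this point's +x, +y, -x, -y. Turns either way, nearly a full turn from the start, with about 1 N of friction at the posts; stays where it is left.
- post0 (a point): Top centre of an upright turning post of the turntable with an orange knob (18 mm diameter, 26 mm high, its top 128 mm above the table), 140 mm from the axis, half-way between two pockets. Grip, hook or push it round the axis to turn the table.
- post1 (a point): Top centre of an upright turning post of the turntable with an orange knob (18 mm diameter, 26 mm high, its top 128 mm above the table), 140 mm from the axis, half-way between two pockets. Grip, hook or push it round the axis to turn the table.
- post2 (a point): Top centre of an upright turning post of the turntable with an orange knob (18 mm diameter, 26 mm high, its top 128 mm above the table), 140 mm from the axis, half-way between two pockets. Grip, hook or push it round the axis to turn the table.
- post3 (a point): Top centre of an upright turning post of the turntable with an orange knob (18 mm diameter, 26 mm high, its top 128 mm above the table), 140 mm from the axis, half-way between two pockets. Grip, hook or push it round the axis to turn the table.
- feeder_front (a point): Fixed point at the feeder's front opening, where the pocket to be emptied belongs: 85 mm from the axis, 30 mm above the table; x points to the axis. A foot with a yellow mark is on the same side. From 20 mm in front of the axis to the back a fixed clear guard roofs the modules: top 101 mm above the table (105 at the axis), at most 125 mm from the axis, so the posts pass outside it.
- nest (a point): Centre of the floor of the square nest on the brown test fixture (240 mm deep along x, 260 mm wide, top 60 mm above the table; the nest floor is at that height). The nest is 68 x 68 mm inside, walls 12 mm high along the fixture's x and y; x points away from the robot, y to its left, z up.
- lid (a joint): Hinge angle of the fixture's clear lid: 0 closed (level over the nest), about 1.7 open (upright), range 0 to 1.8. A stiff hinge (2 to 3 N at the bar): it stays where it is left.
- lid_bar (a point): Middle of the lid's black round handle bar (12 mm diameter, 90 mm long along the fixture's y), 190 mm from the hinge axis and 42 mm beyond the lid plate's edge. Closed, it lies 135 mm above the table, on the robot's side of the lid.
- lid_hinge (a point): Middle of the lid's hinge axis (along y), fixed on the fixture 100 mm beyond the nest centre, 135 mm above the table; x points away from the robot. The lid plate is 120 mm wide, 8 mm thick; closed, it clears a seated module by 9 mm.
- start (a joint): Travel of the start button, 0 out, 0.006 fully pressed; a spring (5 N when fully down) brings it back.
- start_top (a point): Top centre of the green start button (36 mm diameter) on top of the fixture, in the corner nearest the robot on the robot's right. Pressed straight down.
- screwdriver: Bystander: screwdriver, 180 mm long, lying between the feeder and the fixture; origin under its middle.
- multimeter: Bystander: yellow multimeter, 150 x 75 x 30 mm, at the far side of the table; origin under its middle.
- reel: Bystander: empty blue tape reel, 100 mm diameter, 24 mm high, at the far right; origin under its middle.
- carton: Bystander: cardboard box, 100 x 160 x 80 mm, at the far left; origin under its middle.

How it is judged:
By the outcome, as a careful person would: the job done as asked, in the order asked, and still so for the second after the job is handed in, with the robot touching nothing.
It also fails if it takes over 72 s, if anything falls off the work surface, if the arm or the gripper's body presses on something with over 40 N, if the wrist force passes 120 N, or if a joint passes its speed limit or range.

## Working session

There is one attempt and no reset: what is moved stays moved. The work goes in short steps, Python scripts to look and compute and a tool call to move; the robot and the scene stay as the last step left them, time stands still between calls to the robot, and variables do not carry over. Pictures are saved under pics/ and viewed, about 8 in all and at most 12, crops included, and the job is handed in when it is done.

Besides the shell and the picture viewer there is one more tool, called after "Emit:" as a command line: name --argument value ..., lists and objects as JSON in quotes. apply_moves: Moves the arm, as the interface text tells. Its arguments: {"type":"object","properties":{"commands":{"type":"array","items":{"type":"array"}}},"required":["commands"]}

```bash
mkdir -p pics; cat > h.py <<'E'
from bench import *
import numpy as np, cv2
def look(n):
    s=sense(); c=get_calibration(n); p,d=read_camera(n); return p,d,c,s
def cloud(d,c):
    v,u=np.mgrid[:d.shape[0],:d.shape[1]]
    P=np.stack([(u-c['cx'])/c['fx']*d,(v-c['cy'])/c['fy']*d,d],-1)
    return (P-np.array(c['t']))@np.array(c['R'])
def ray(c,u,v,z):
    R=np.array(c['R']);o=-R.T@np.array(c['t']);r=R.T@np.array([(u-c['cx'])/c['fx'],(v-c['cy'])/c['fy'],1])
    return o+r*(z-o[2])/r[2]
def save(n,p): cv2.imwrite('pics/'+n+'.png',cv2.cvtColor(p,cv2.COLOR_RGB2BGR))
E
python3 - <<'E'
from h import *
s=sense(); print(s)
ims=[]
for n in ('top','scene'):
    p,d,c,_=look(n); ims.append(p); np.savez(n+'0.npz',p=p,d=d,**{k:np.array(v) for k,v in c.items()})
    R=np.array(c['R']); print(n,c['fx'],c['cx'],c['cy'],(-R.T@np.array(c['t'])).round(3),R.round(2).tolist(),(d>0).mean())
save('top0',ims[0]); save('scene0',ims[1])
E
```

```text
{'time_s': 0.0, 'joints': array([ 1.15040264e+00,  3.14021042e-01,  4.49895704e-02,  1.30359405e+00,
       -6.31621463e-06,  1.43122455e+00]), 'joint_vel': array([ 4.63247098e-04,  5.77061104e-04, -1.04302523e-03,  7.43646960e-04,
        2.47029732e-05, -3.15601304e-04]), 'joint_torque': array([ 1.84572651e-03, -4.80619740e+01,  2.98536408e+01,  1.92646973e-02,
       -2.23273641e-04, -5.35877689e-06]), 'eef_pos': array([0.15916513, 0.55205497, 0.25540141]), 'tcp_rot': array([ 0.56448928, -0.42541916,  0.56561884,  0.42478901]), 'wrist_force': array([ 0.69844981,  0.00728498, -0.10800904]), 'torque': array([0.01835561, 0.04930888, 0.04685332]), 'grip_width': 0.08542937722615775}
top 350.36133647087263 249.5617437397591 190.5089581408076 [ 0.504 -0.019  1.024] [[0.03, -1.0, 0.01], [-1.0, -0.03, -0.09], [0.09, -0.01, -1.0]] 0.9959564208984375
scene 384.57673265669746 255.19391666918108 190.92259782163825 [ 1.326 -0.246  0.729] [[0.31, 0.95, -0.0], [0.6, -0.2, -0.78], [-0.74, 0.24, -0.63]] 0.9963836669921875
```

View pics/top0.png

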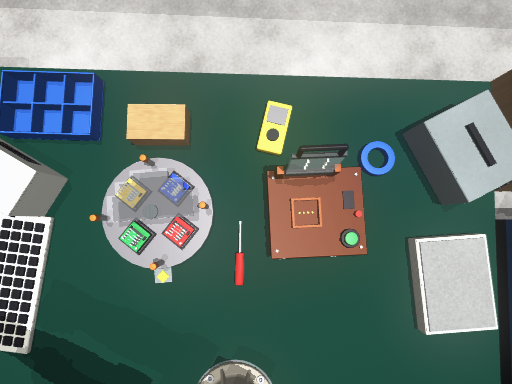

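View pics/scene0.png

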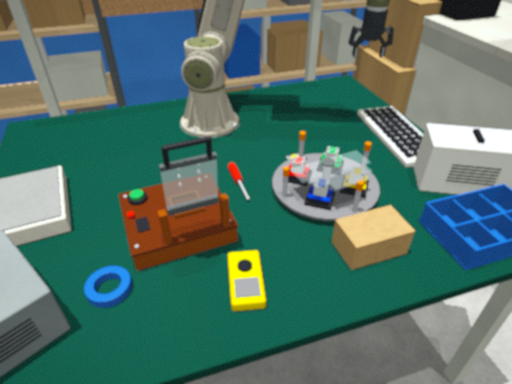

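The top view shows the feeder around (157,212), with green at (135,237) and the yellow mark at (163,276). The fixture nest is at (306,212), the button at (350,238), and the lid is upright at the back. Next I'll measure these points.

```bash
python3 - <<'E'
from h import *
z=np.load('top0.npz'); p,d=z['p'],z['d']; c={k:z[k] for k in('fx','fy','cx','cy','R','t')}
W=cloud(d,c); hsv=cv2.cvtColor(p,cv2.COLOR_RGB2HSV); H,S,V=[hsv[...,i].astype(int) for i in range(3)]
def comps(m,name,zz,amin=8):
    n,l,st,ce=cv2.connectedComponentsWithStats(m.astype(np.uint8))
    for i in range(1,n):
        if st[i,4]>=amin:
            q=W[l==i]; r=cv2.minAreaRect(np.argwhere(l==i)[:,::-1].astype(np.float32))
            print(name,st[i,4],ce[i].round(1),'ray',ray(c,*ce[i],zz)[:2].round(4),'med',np.median(q,0).round(4),'zmax',q[:,2].max().round(3),'rect',[round(float(x),1) for x in (*r[1],r[2])])
u=np.arange(512)[None]*np.ones((384,1)); v=np.arange(384)[:,None]*np.ones((1,512))
F=(u>75)&(u<225)&(v>145)&(v<290); X=(u>255)&(u<380)&(v>140)&(v<265)
comps(F&(H>5)&(H<17)&(S>170)&(V>140),'knob',.128)
comps(F&(H>22)&(H<35)&(S>120)&(v>262),'mark',.006)
comps(F&(H>45)&(H<75)&(S>120)&(V>90),'green',.030)
comps(X&(H>45)&(H<80)&(S>120)&(V>90),'button',.07)
# turntable disc by height
m=F&(abs(W[...,2]-.03)<.006); q=W[m]; (x,y),r=cv2.minEnclosingCircle(q[:,:2].astype(np.float32)); print('disc',x,y,r,m.sum())
# fixture top
m=X&(abs(W[...,2]-.06)<.006)&((H<12)|(H>170))&(S>100); q=W[m]
r=cv2.minAreaRect(q[:,:2].astype(np.float32)); print('fixture',r)
# nest walls
m=X&(abs(W[...,2]-.072)<.006)&(u<328)&(u>285)&(v>190)&(v<235); q=W[m]
print('nestwall',m.sum(),cv2.minAreaRect(q[:,:2].astype(np.float32)))
m=X&(W[...,2]>.1); q=W[m]; i=np.argsort(q[:,2])[-25:]; print('lid top',q[i].mean(0),q[:,2].max())
b=m&(W[...,2]>.24);q=W[b]; print('bar',q.mean(0),q.min(0),q.max(0))
for a,bb,n in((97,160,'a'),):
    cv2.imwrite('pics/crop1.png',cv2.resize(cv2.cvtColor(p[135:295,80:380],cv2.COLOR_RGB2BGR),None,fx=2.6,fy=2.6,interpolation=cv2.INTER_CUBIC))
E
```

```text
knob 8 [ 90.6 218. ] ray [0.5013 0.377 ] med [0.5001 0.3771 0.1284] zmax 0.13 rect [5.1, 1.8, 78.7]
mark 83 [162.7 276. ] ray [0.3425 0.2151] med [0.3429 0.2138 0.0094] zmax 0.013 rect [9.0, 9.3, 39.8]
green 315 [134.9 236. ] ray [0.4543 0.2929] med [0.4573 0.281  0.0581] zmax 1.024 rect [22.2, 22.8, 38.7]
button 48 [352.1 238.1] ray [ 0.4673 -0.3066] med [ 0.4678 -0.3083  0.0811] zmax 0.084 rect [12.0, 12.0, 90.0]
disc 0.5237485766410828 0.23482981324195862 0.15802013874053955 4454
fixture ((0.5361254811286926, -0.21003860235214233), (0.2426588088274002, 0.26366955041885376), 4.218724250793457)
nestwall 268 ((0.534008800983429, -0.18026003241539001), (0.07989766448736191, 0.08073683828115463), 4.140301704406738)
lid top [ 0.50355338 -0.01882948  1.02443206] 1.024432064926785
bar [ 0.64413375 -0.16164855  0.33072375] [ 0.50355338 -0.23146132  0.24001817] [ 0.66607973 -0.01882948  1.02443206]
```

View pics/crop1.png

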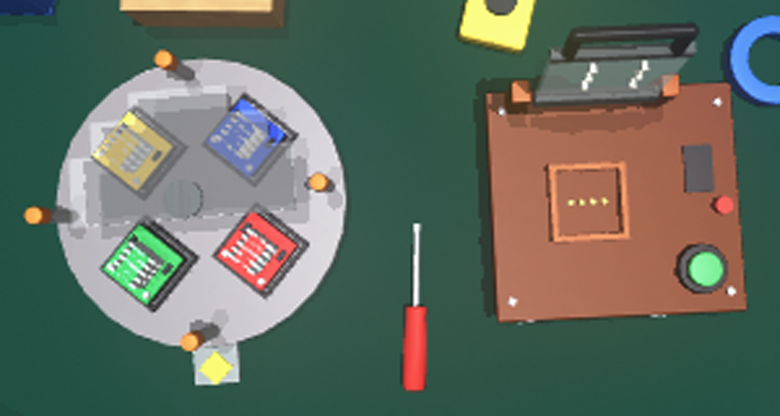

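```bash
cat >> h.py <<'E'
from scipy.spatial.transform import Rotation as Ro
def rot(s): q=s['tcp_rot']; return Ro.from_quat([q[1],q[2],q[3],q[0]]).as_matrix()
def jaw(s): z=rot(s)[:,2]; return np.degrees(np.arctan2(z[1],z[0]))
def go(pos,yaw=None):
    "row units from present pose to TCP pos with jaw axis at yaw deg (mod 180)"
    s=sense(); M=rot(s); u=M.T@(np.array(pos)-s['eef_pos'])/.025
    a=0
    if yaw is not None:
        # about tool x (down): positive turn lowers the world yaw
        a=-((yaw-jaw(s)+90)%180-90)*np.sign(-M[2,0])/6
    print('units',u.round(2),'turn',round(a,2))
E
python3 - <<'E'
from h import *
s=sense(); print(rot(s).round(2).tolist(),jaw(s))
z=np.load('top0.npz'); c={k:z[k] for k in('fx','fy','cx','cy','R','t')}
C=np.array([.5237,.2348])
P=[]
for k in [(163,60),(33,215),(190,342),(318,182)]:
    q=ray(c,80+(k[0]-1)/2.6,135+(k[1]-1)/2.6,.128)[:2]; P.append(q); e=q-C; print('post',q.round(4),np.hypot(*e).round(4),np.degrees(np.arctan2(e[1],e[0])).round(1)%360)
print('mean',np.mean(P,0))
z=np.load('scene0.npz'); d=z['d'];p=z['p']; c={k:z[k] for k in('fx','fy','cx','cy','R','t')}
W=cloud(d,c); m=(W[...,2]>.29)&(W[...,0]>.5)&(abs(W[...,1]+.18)<.1)&(W[...,2]<.36); q=W[m]; print('bar',len(q),q.mean(0).round(4),q.min(0).round(3),q.max(0).round(3))
f=np.radians(186.4)
print('post target'); 
go([.386,.213,.131],99)
E
```

```text
[[-0.0, -0.96, 0.28], [-0.0, 0.28, 0.96], [-1.0, 0.0, -0.0]] 73.91167382798777
post [0.6602 0.2547] 0.138 8.3
post [0.5032 0.3728] 0.1395 98.4
post [0.3853 0.2133] 0.1401 188.8
post [0.5436 0.096 ] 0.1402 278.1
mean [0.52307119 0.23421472]
bar 436 [ 0.6623 -0.1755  0.319 ] [ 0.652 -0.225  0.29 ] [ 0.67  -0.124  0.331]
post target
units [  4.99 -12.48 -10.51] turn -4.18
```

Emit:
apply_moves --commands '[[[2.2,-12.5,-10.5],-4.2,0.6],[[2.2,-12.5,-10.5],-4.2,0.6],[[2.2,-12.5,-10.5],-4.2,0.6],[[2.2,-12.5,-10.5],-4.2,0.6],[[2.2,-12.5,-10.5],-4.2,0.6],[[2.2,-12.5,-10.5],-4.2,0.6],[[2.2,-12.5,-10.5],-4.2,0.6],[[2.2,-12.5,-10.5],-4.2,0.6],[[2.2,-12.5,-10.5],-4.2,0.6],[[2.2,-12.5,-10.5],-4.2,0.6],[[2.2,-12.5,-10.5],-4.2,0.6],[[2.2,-12.5,-10.5],-4.2,0.6],[[2.2,-12.5,-10.5],-4.2,0.6],[[2.2,-12.5,-10.5],-4.2,0.6],[[2.2,-12.5,-10.5],-4.2,0.6],[[2.2,-12.5,-10.5],-4.2,0.6]]'

```text
time_s: 1.43
eef_pos: [0.386, 0.2144, 0.201]
tcp_rot: [-0.457, 0.539, -0.458, -0.539]
wrist_force: [0.3, 1.3, -0.6]
grip_width: 0.0342
```

```bash
python3 - <<'E'
from h import *
p,d,c,s=look('wrist'); save('w1',p); np.savez('w1.npz',p=p,d=d,**{k:np.array(v) for k,v in c.items()})
print(s['eef_pos'],jaw(s),s['grip_width'],s['joints'].round(2))
h=cv2.cvtColor(p,cv2.COLOR_RGB2HSV); m=((h[...,0]>5)&(h[...,0]<17)&(h[...,1]>170)&(h[...,2]>140)).astype(np.uint8)
n,l,st,ce=cv2.connectedComponentsWithStats(m); W=cloud(d,c)
for i in range(1,n):
    if st[i,4]>30: print(st[i,4],ce[i].round(1),ray(c,*ce[i],.128).round(4),np.median(W[l==i],0).round(4))
m=((h[...,0]>22)&(h[...,0]<35)&(h[...,1]>120)).astype(np.uint8);n,l,st,ce=cv2.connectedComponentsWithStats(m)
for i in range(1,n):
    if st[i,4]>60: print('yel',st[i,4],ce[i].round(1),np.median(W[l==i],0).round(4))
go([.385,.2135,.131],98.5)
E
```

```text
[0.3859543  0.21441424 0.20099245] 99.27380822880806 0.034178073359799006 [ 0.33  0.08 -0.38  1.11 -0.    0.16]
39 [253.9 197.8] [0.3799 0.215  0.128 ] [0.38   0.2152 0.1276]
yel 546 [256.1 134.4] [0.3436 0.2128 0.0096]
units [ 2.8   0.04 -0.02] turn 0.13
```

View pics/w1.png

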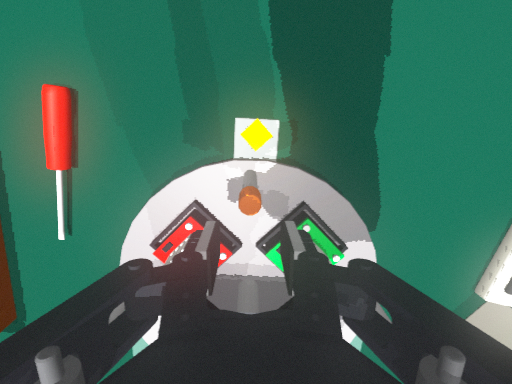

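The wrist view shows the knob at (250,205) between the jaws, with the mark at (256,134). I'll descend and close to a loose hook.

Emit:
apply_moves --commands '[[[1,0,0],0,0.6],[[2,0,0],0,0.6],[[2.8,0,0],0,0.6],[[2.8,0,0],0,0.6],[[2.8,0,0],0,0.6],[[2.8,0,0],0,0.73],[[2.8,0,0],0,0.73],[[2.8,0,0],0,0.73],[[2.8,0,0],0,0.73]]'

```text
time_s: 2.23
eef_pos: [0.3867, 0.2145, 0.132]
tcp_rot: [-0.458, 0.539, -0.458, -0.538]
wrist_force: [-0.4, 0.5, -0.4]
grip_width: 0.0232
```

```bash
python3 - <<'E'
from h import *
s=sense(); print(s['grip_width'],s['wrist_force'],jaw(s))
C=np.array([.5233,.2345])
for a in np.linspace(188.5,231.6,8)[1:]:
    t=np.radians(a); print(a,end=' '); go([*(C+.140*np.array([np.cos(t),np.sin(t)])),.131],a-90)
E
```

```text
0.02324155476228002 [-0.3657188   0.51739724 -0.36818944] 99.2679233215619
194.65714285714284 units [ 0.04  0.06 -0.62] turn -0.9
200.81428571428572 units [ 0.04 -0.03 -1.21] turn -1.92
206.97142857142856 units [ 0.04 -0.19 -1.79] turn -2.95
213.12857142857143 units [ 0.04 -0.4  -2.36] turn -3.98
219.28571428571428 units [ 0.04 -0.67 -2.89] turn -5.0
225.44285714285712 units [ 0.05 -1.   -3.4 ] turn -6.03
231.6 units [ 0.05 -1.38 -3.86] turn -7.06
```

Emit:
apply_moves --commands '[[[0,0.05,-0.3],-0.45,0.73],[[0,0.05,-0.6],-0.9,0.73],[[0,0,-0.9],-1.4,0.73],[[0,-0.03,-1.2],-1.9,0.73],[[0,-0.1,-1.5],-2.4,0.73],[[0,-0.2,-1.8],-2.95,0.73],[[0,-0.3,-2.1],-3.5,0.73],[[0,-0.4,-2.35],-4,0.73],[[0,-0.53,-2.63],-4.5,0.73],[[0,-0.67,-2.9],-5,0.73],[[0,-0.83,-3.15],-5.5,0.73],[[0,-1,-3.4],-6,0.73],[[0,-1.2,-3.63],-6.5,0.73],[[0,-1.38,-3.86],-7.05,0.73],[[0,-1.38,-3.86],-7.05,0.73],[[0,-1.38,-3.86],-7.05,0.73],[[0,-1.38,-3.86],-7.05,0.9],[[0,-1.38,-3.86],-7.05,0.9],[[0,-1.38,-3.86],-7.05,0.9],[[0,-1.38,-3.86],-7.05,0.9]]'

```text
time_s: 3.9
eef_pos: [0.4366, 0.1248, 0.1329]
tcp_rot: [-0.233, 0.669, -0.233, -0.667]
wrist_force: [-0.4, -2.6, 6.4]
grip_width: 0.0154
```

```bash
python3 - <<'E'
from h import *
s=sense(); print(s['eef_pos'],s['grip_width'],s['wrist_force'],jaw(s))
e=s['eef_pos'][:2]-[.5233,.2345]; print(np.degrees(np.arctan2(e[1],e[0]))%360,np.hypot(*e))
p,d,c,s=look('top'); save('top1',p[130:300,70:240].repeat(3,0).repeat(3,1)); np.savez('top1.npz',p=p,d=d,**{k:np.array(v) for k,v in c.items()})
E
```

```text
[0.43663426 0.12475418 0.13286256] 0.015442011237367088 [-0.35565781 -2.5535093   6.38815702] 141.53166266448164
231.70201944745395 0.13983953722047276
```

View pics/top1.png

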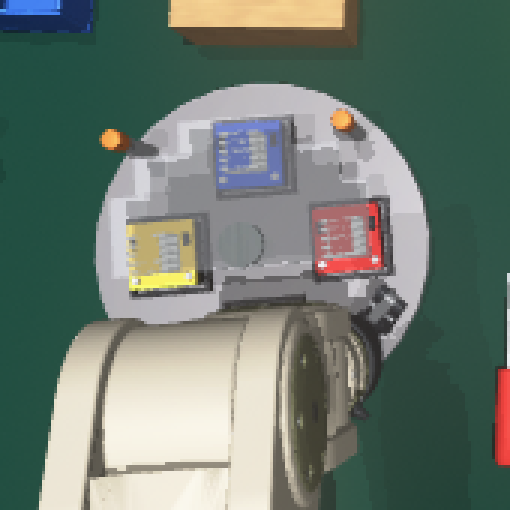

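The turntable turned about 43°. I'll release, lift and move above the front pocket.

Emit:
apply_moves --commands '[[[0,0,0],0,0.65],[[0,0,0],0,0.6],[[0,0,0],0,0.6],[[-1,0,0],0,0.6],[[-2,0,0],0,0.6],[[-3,0,0],0,0.6],[[-3.5,0,0],0,0.6],[[-3.5,0,0],0,0.6]]'

```text
time_s: 4.62
eef_pos: [0.438, 0.1253, 0.2232]
tcp_rot: [-0.234, 0.67, -0.232, -0.665]
wrist_force: [0.3, 0.5, 0.5]
grip_width: 0.034
```

```bash
python3 - <<'E'
from h import *
go([.4389,.2247,.22],96.6)
E
```

```text
units [ 0.12 -3.14  2.45] turn 7.49
```

Emit:
apply_moves --commands '[[[0.1,-3.1,2.45],7.5,0.2],[[0.1,-3.1,2.45],7.5,0.2],[[0.1,-3.1,2.45],7.5,0.2],[[0.1,-3.1,2.45],7.5,0.2],[[0.1,-3.1,2.45],7.5,0.2],[[0.1,-3.1,2.45],7.5,0.2],[[0.1,-3.1,2.45],7.5,0.2],[[0.1,-3.1,2.45],7.5,0.2],[[0.1,-3.1,2.45],7.5,0.2],[[0.1,-3.1,2.45],7.5,0.2]]'

```text
time_s: 5.45
eef_pos: [0.4379, 0.224, 0.2199]
tcp_rot: [-0.472, 0.53, -0.469, -0.526]
wrist_force: [-0.1, -0.1, -0.4]
grip_width: 0.0681
```

```bash
python3 - <<'E'
from h import *
p,d,c,s=look('wrist'); save('w2',p); np.savez('w2.npz',p=p,d=d,**{k:np.array(v) for k,v in c.items()})
print(s['eef_pos'],jaw(s),s['grip_width'])
h=cv2.cvtColor(p,cv2.COLOR_RGB2HSV); W=cloud(d,c)
m=((h[...,0]>45)&(h[...,0]<75)&(h[...,1]>140)&(h[...,2]>90)&(abs(W[...,2]-.06)<.006))
q=W[m];r=cv2.minAreaRect(q[:,:2].astype(np.float32)); print('board',m.sum(),np.median(q,0),r)
m=abs(W[...,2]-.092)<.004;m&=np.hypot(W[...,0]-.439,W[...,1]-.225)<.045; q=W[m]; 
if len(q): print('sink',len(q),cv2.minAreaRect(q[:,:2].astype(np.float32)))
R=[]
for k,(a,b) in dict(y=(22,35)).items():
    m=(h[...,0]>a)&(h[...,0]<b)&(h[...,1]>120)&(W[...,2]<.02); print('mark',np.median(W[m],0),m.sum())
z=np.load('top1.npz');p,d=z['p'],z['d']; c={k:z[k] for k in('fx','fy','cx','cy','R','t')}
C=np.array([.5233,.2345])
for k in[(112,139),(342,119)]:
    q=ray(c,70+k[0]/3,130+k[1]/3,.128)[:2]; e=q-C; print(q,np.hypot(*e),np.degrees(np.arctan2(e[1],e[0])))
E
```

```text
[0.43786883 0.22396738 0.21990489] 96.64932563243252 0.06810903751174427
board 1348 [0.42492418 0.21971115 0.05824273] ((0.440410315990448, 0.22311919927597046), (0.06033290922641754, 0.05966472625732422), 6.741629123687744)
sink 1063 ((0.4402894079685211, 0.22291305661201477), (0.03425569832324982, 0.03387119993567467), 6.591156005859375)
mark [0.34521591 0.21162349 0.00955562] 637
[0.60909634 0.34155017] 0.13718874022409827 51.289247670389535
[0.63227167 0.14583069] 0.1404886906870164 -39.13495124649898
```

View pics/w2.png

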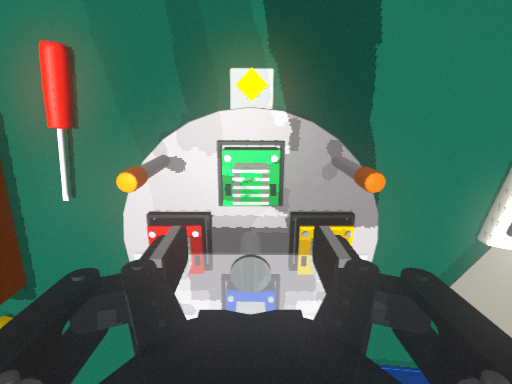

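The view shows green at (251,177), square to the mark at (251,84), with yaws of 6.7° and 6.8°. I'll go down and grip.

```bash
python3 - <<'E'
from h import *
go([.4403,.2230,.085],96.7)
E
```

```text
units [ 5.4  -0.05 -0.04] turn -0.01
```

Emit:
apply_moves --commands '[[[1.5,-0.05,-0.04],0,0.1],[[3,-0.05,-0.04],0,0.1],[[4,-0.05,-0.04],0,0.1],[[5,-0.05,-0.04],0,0.1],[[5.4,-0.05,-0.04],0,0.1],[[5.4,-0.05,-0.04],0,0.1],[[5.4,-0.05,-0.04],0,0.1],[[5.4,-0.05,-0.04],0,0.4],[[5.4,-0.05,-0.04],0,0.5],[[5.4,-0.05,-0.04],0,0.7],[[5.4,-0.05,-0.04],0,0.9],[[5.4,-0.05,-0.04],0,0.9],[[5.4,-0.05,-0.04],0,0.9],[[5.4,-0.05,-0.04],0,0.9]]'

```text
time_s: 6.67
eef_pos: [0.4414, 0.2235, 0.0866]
tcp_rot: [-0.473, 0.531, -0.468, -0.526]
wrist_force: [-0.9, 0.4, 6.3]
grip_width: 0.0334
```

Gripped at 33.4 mm. Lifting straight up.

Emit:
apply_moves --commands '[[[-0.3,0,0],0,0.9],[[-0.7,0,0],0,0.9],[[-1.2,0,0],0,0.9],[[-2,0,0],0,0.9],[[-3,0,0],0,0.9],[[-4,0,0],0,0.9],[[-5,0,0],0,0.9],[[-5,0,0],0,0.9],[[-5,0,0],0,0.9]]'

```text
time_s: 7.42
eef_pos: [0.4412, 0.2238, 0.2137]
tcp_rot: [-0.474, 0.531, -0.467, -0.525]
wrist_force: [0.2, -0.0, -2.2]
grip_width: 0.0334
```

```bash
python3 - <<'E'
from h import *
s=sense(); print(s['eef_pos'],s['wrist_force'],s['grip_width'],s['joints'].round(2))
go([.534,-.180,.20],94.2)
z=np.load('top0.npz'); c={k:z[k] for k in('fx','fy','cx','cy','R','t')}
# nest corners in crop1
for k in[(549,166),(625,163),(629,238),(554,241)]: print(ray(c,80+k[0]/2.6,135+k[1]/2.6,.072).round(4))
E
```

```text
[0.44118579 0.22376613 0.21373123] [ 1.61016175e-01 -1.75706311e-04 -2.16511761e+00] 0.03337262628680193 [ 0.31  0.17 -0.25  1.14 -0.    0.19]
units [  0.58  -1.81 -16.47] turn 0.41
[ 0.5689 -0.139   0.072 ]
[ 0.5744 -0.2188  0.072 ]
[ 0.4961 -0.2238  0.072 ]
[ 0.4908 -0.1457  0.072 ]
```

Emit:
apply_moves --commands '[[[0,-2.2,-16.5],0.4,0.9],[[0,-2.2,-16.5],0.4,0.9],[[0,-2.2,-16.5],0.4,0.9],[[0,-2.2,-16.5],0.4,0.9],[[0,-2.2,-16.5],0.4,0.9],[[0,-2.2,-16.5],0.4,0.9],[[0,-2.2,-16.5],0.4,0.9],[[0,-2.2,-16.5],0.4,0.9],[[0,-2.2,-16.5],0.4,0.9],[[0,-2.2,-16.5],0.4,0.9],[[0,-2.2,-16.5],0.4,0.9],[[0,-2.2,-16.5],0.4,0.9],[[0,-2.2,-16.5],0.4,0.9],[[0,-2.2,-16.5],0.4,0.9],[[0,-2.2,-16.5],0.4,0.9]]'

```text
time_s: 8.67
eef_pos: [0.543, -0.178, 0.2142]
tcp_rot: [-0.484, 0.521, -0.477, -0.516]
wrist_force: [-0.9, 0.5, -1.0]
grip_width: 0.0334
```

```bash
python3 - <<'E'
from h import *
p,d,c,s=look('wrist'); save('w3',p); np.savez('w3.npz',p=p,d=d,**{k:np.array(v) for k,v in c.items()})
print(s['eef_pos'],jaw(s),s['grip_width'],s['wrist_force'])
W=cloud(d,c)
m=(abs(W[...,2]-.072)<.004)&(abs(W[...,0]-.534)<.05)&(abs(W[...,1]+.18)<.05); q=W[m]
print(m.sum(),cv2.minAreaRect(q[:,:2].astype(np.float32)),q.min(0),q.max(0))
E
```

```text
[ 0.54297028 -0.17797959  0.21424847] 94.34480255079858 0.03340900145228811 [-0.89814577  0.47594821 -0.970023  ]
1035 ((0.5133853554725647, -0.18436336517333984), (0.03683191537857056, 0.08009514212608337), 4.500124931335449) [ 0.49227722 -0.22541699  0.06820829] [ 0.53442047 -0.14322513  0.07439431]
```

View pics/w3.png

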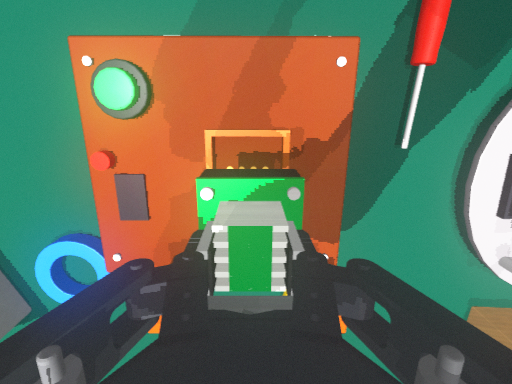

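The nest's near wall spans (205..290, 133), giving a nest centre of about (0.5348, -0.182) at yaw 4.4°. The module sits straight in the jaws. I'll align and go down close to the nest.

```bash
python3 - <<'E'
from h import *
go([.5355,-.1818,.1166],94.4)
W=np.load('w3.npz'); c={k:W[k] for k in('fx','fy','cx','cy','R','t')}; P=cloud(W['d'],c)
h=cv2.cvtColor(W['p'],cv2.COLOR_RGB2HSV)
m=(h[...,0]>45)&(h[...,0]<75)&(h[...,1]>140)&(abs(P[...,2]-.186)<.008); v,u=np.nonzero(m&(np.arange(384)[:,None]<225))
q=P[v,u]; print(len(q),np.median(q[:,2]),q.min(0),q.max(0))
E
```

```text
units [ 3.91  0.37 -0.13] turn -0.01
2969 0.18566142884556125 [ 0.50983797 -0.21100763  0.18162165] [ 0.54154158 -0.1498794   0.18791291]
```

Emit:
apply_moves --commands '[[[0,0.37,-0.13],0,0.9],[[0.5,0.37,-0.13],0,0.9],[[1.5,0.37,-0.13],0,0.9],[[2.5,0.37,-0.13],0,0.9],[[3.1,0.37,-0.13],0,0.9],[[3.1,0.37,-0.13],0,0.9],[[3.3,0.37,-0.13],0,0.9],[[3.5,0.37,-0.13],0,0.9],[[3.5,0.37,-0.13],0,0.9]]'

```text
time_s: 9.47
eef_pos: [0.5355, -0.1818, 0.1272]
tcp_rot: [-0.484, 0.522, -0.477, -0.515]
wrist_force: [0.6, 0.4, -1.0]
grip_width: 0.0329
```

```bash
python3 - <<'E'
from h import *
go([.5355,-.1818,.1166],94.4); print(sense()['wrist_force'])
E
```

```text
units [0.43 0.01 0.  ] turn -0.01
[ 0.59324804  0.403743   -0.97507041]
```

Emit:
apply_moves --commands '[[[0.1,0,0],0,0.9],[[0.2,0,0],0,0.9],[[0.28,0,0],0,0.9],[[0.36,0,0],0,0.9],[[0.4,0,0],0,0.9],[[0.43,0,0],0,0.9],[[0.45,0,0],0,0.9],[[0.45,0,0],0,0.9]]'

```text
time_s: 10.13
eef_pos: [0.5357, -0.1818, 0.1167]
tcp_rot: [-0.484, 0.522, -0.477, -0.515]
wrist_force: [-1.1, 1.7, 5.2]
grip_width: 0.0332
```

It is seated, with +5 N contact at the predicted height. Releasing and lifting.

Emit:
apply_moves --commands '[[[0,0,0],0,0.7],[[0,0,0],0,0.5],[[0,0,0],0,0.3],[[0,0,0],0,0.2],[[0,0,0],0,0.1],[[0,0,0],0,0.1],[[-1,0,0],0,0.1],[[-2,0,0],0,0.1],[[-3.5,0,0],0,0.1],[[-5,0,0],0,0.1],[[-6,0,0],0,0.1],[[-6,0,0],0,0.1],[[-6,0,0],0,0.1]]'

```text
time_s: 11.22
eef_pos: [0.5346, -0.1825, 0.2687]
tcp_rot: [-0.485, 0.524, -0.476, -0.514]
wrist_force: [-0.7, -0.1, 0.3]
grip_width: 0.0769
```

```bash
python3 - <<'E'
from h import *
p,d,c,s=look('wrist'); save('w4',p); print(s['eef_pos'],s['wrist_force'],s['grip_width'],s['joints'].round(2))
W=cloud(d,c);h=cv2.cvtColor(p,cv2.COLOR_RGB2HSV)
m=(h[...,0]>45)&(h[...,0]<75)&(h[...,1]>140)&(np.hypot(W[...,0]-.535,W[...,1]+.182)<.05); q=W[m]; q=q[abs(q[:,2]-np.median(q[:,2]))<.004]
print('board',len(q),np.median(q[:,2]),cv2.minAreaRect(q[:,:2].astype(np.float32)))
m=(h[...,0]>45)&(h[...,0]<80)&(h[...,1]>120)&(np.hypot(W[...,0]-.467,W[...,1]+.307)<.03)&(h[...,2]>120); q=W[m]; print('button',len(q),np.median(q,0),cv2.minEnclosingCircle(q[:,:2].astype(np.float32)))
p,d,c,_=look('scene'); W=cloud(d,c); m=(W[...,2]>.30)&(W[...,2]<.36)&(abs(W[...,0]-.66)<.03)&(abs(W[...,1]+.175)<.07); q=W[m]; print('bar',len(q),q.mean(0),q.min(0),q.max(0))
cv2.imwrite('pics/s4.png',cv2.cvtColor(p[100:290,80:330],cv2.COLOR_RGB2BGR).repeat(3,0).repeat(3,1))
E
```

```text
[ 0.53459361 -0.18247815  0.2686864 ] [-0.72271006 -0.05448334  0.28750798] 0.07686055796986056 [-0.47  0.28  0.03  1.3   0.01 -0.55]
board 1086 0.08823165420319791 ((0.5352575182914734, -0.18355140089988708), (0.05994769185781479, 0.05994810536503792), 4.228503704071045)
button 322 [ 0.4683988  -0.30532465  0.0813514 ] ((0.4679974317550659, -0.30249273777008057), 0.018016371876001358)
bar 393 [ 0.66246442 -0.17498699  0.32174678] [ 0.65317618 -0.22457026  0.30039945] [ 0.66998041 -0.12411918  0.33036751]
```

View pics/s4.png

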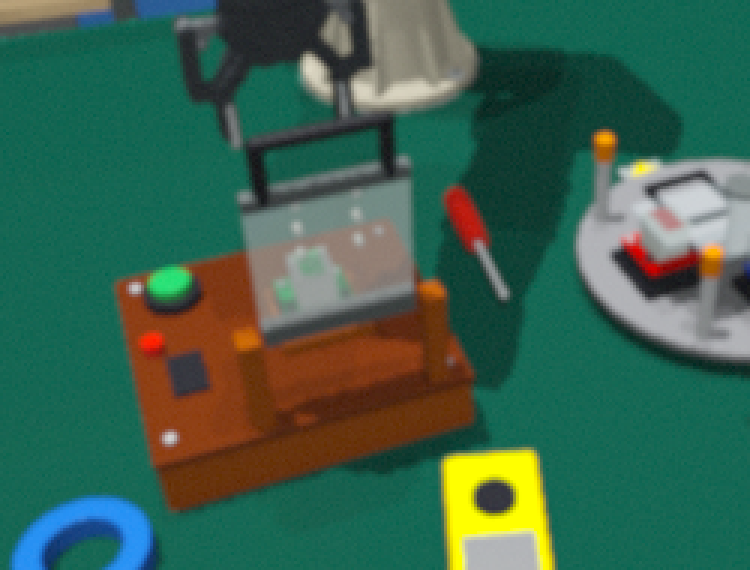

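The board height of 0.0882 confirms it is fully seated. The lid bar is at about (0.659, -0.174, 0.324). I'll rise and turn the jaws across the bar.

Emit:
apply_moves --commands '[[[-2,0,0],1,0.4],[[-4,0,0],2,0.4],[[-5.2,0,0],3,0.4],[[-5.2,0,0],4,0.4],[[-5.2,0,0],5,0.4],[[-5.2,0,0],6,0.4],[[-5.2,0,0],7,0.4],[[-5.2,0,0],8,0.4],[[-5.2,0,0],9,0.4],[[-5.2,0,0],10,0.4],[[-5.2,0,0],11,0.4],[[-5.2,0,0],12,0.4],[[-5.2,0,0],13,0.4],[[-5.2,0,0],14,0.4],[[-5.2,0,0],15,0.4],[[-5.2,0,0],15,0.4],[[-5.2,0,0],15,0.4]]'

```text
time_s: 12.73
eef_pos: [0.5312, -0.1819, 0.3941]
tcp_rot: [0.71, -0.027, 0.703, 0.029]
wrist_force: [-0.5, 1.2, 0.5]
grip_width: 0.051
```

```bash
python3 - <<'E'
from h import *
s=sense();print(s['joints'].round(2),jaw(s)); go([.659,-.174,.40],4.3);go([.659,-.174,.330],4.3)
E
```

```text
[-0.48  0.29  0.34  1.62  0.01  1.01] 4.534947468374711
units [-0.18 -0.09  5.12] turn 0.04
units [ 2.62 -0.09  5.09] turn 0.04
```

Emit:
apply_moves --commands '[[[-0.2,-0.1,1.5],0,0.4],[[-0.2,-0.1,3],0,0.4],[[-0.2,-0.1,4.5],0,0.4],[[-0.2,-0.1,5.1],0,0.4],[[-0.2,-0.1,5.1],0,0.4],[[-0.2,-0.1,5.1],0,0.4]]'

```text
time_s: 13.23
eef_pos: [0.6592, -0.1742, 0.398]
tcp_rot: [0.709, -0.028, 0.704, 0.03]
wrist_force: [-0.8, 0.3, 0.3]
grip_width: 0.051
```

```bash
python3 - <<'E'
from h import *
s=sense();print(s['eef_pos'],s['joints'].round(2),jaw(s),rot(s)[:,0].round(3)); go([.659,-.174,.330],4.3)
p,d,c,s=look('wrist'); save('w5',p)
E
```

```text
[ 0.65917934 -0.17422976  0.39800877] [-0.38  0.59  0.83  1.8   0.01  1.11] 4.692257884022126 [ 0.007  0.004 -1.   ]
units [ 2.72 -0.   -0.03] turn 0.07
```

View pics/w5.png

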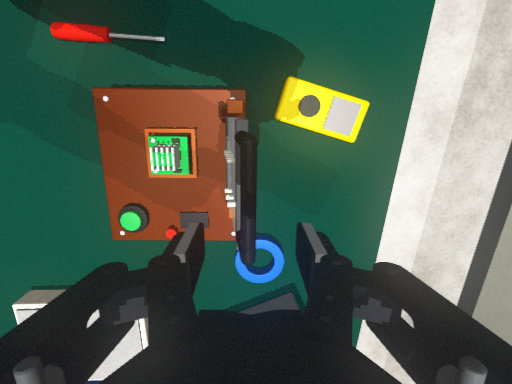

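The wrist view shows the bar at column 248, midway between the jaws (190 and 310), and the module seated at (171,154). I'll descend and grip.

Emit:
apply_moves --commands '[[[1,0,0],0,0.4],[[2,0,0],0,0.4],[[2.7,0,0],0,0.4],[[2.7,0,0],0,0.4],[[2.7,0,0],0,0.6],[[2.7,0,0],0,0.75],[[2.7,0,0],0,0.8],[[2.7,0,0],0,0.85],[[2.7,0,0],0,0.95],[[2.7,0,0],0,0.95],[[2.7,0,0],0,0.95]]'

```text
time_s: 14.2
eef_pos: [0.6593, -0.1744, 0.3339]
tcp_rot: [0.711, -0.028, 0.702, 0.029]
wrist_force: [-0.6, 0.5, 6.8]
grip_width: 0.0096
```

```bash
python3 - <<'E'
from h import *
s=sense();e=s['eef_pos'];print(e,s['grip_width'],s['wrist_force'],s['joints'].round(2))
a=np.radians(4.3);X=np.array([np.cos(a),np.sin(a),0]); Hn=np.array([.6346,-.1755,.135])
b=e-[0,0,.006]-Hn; r=np.array([b@X,b[2]]); print(r,np.hypot(*r),np.arctan2(r[1],-r[0]))
t0=np.arctan2(r[1],-r[0]); M=rot(s)
for t in np.linspace(t0,0,13)[1:]:
    D=.19*((-np.cos(t)+np.cos(t0))*X+np.array([0,0,np.sin(t)-np.sin(t0)])); print(round(t,2),(M.T@D/.025).round(2))
E
```

```text
[ 0.65932713 -0.1743708   0.33391317] 0.009629664756879151 [-0.57167477  0.45925917  6.79515166] [-0.38  0.54  0.58  1.6   0.01  1.11]
[0.0247422  0.19291317] 0.19449335871785714 1.6983555567367088
1.56 [-0.07  0.01 -1.07]
1.42 [ 0.    0.01 -2.14]
1.27 [ 0.23  0.02 -3.19]
1.13 [ 0.61  0.02 -4.2 ]
0.99 [ 1.12  0.03 -5.15]
0.85 [ 1.76  0.03 -6.01]
0.71 [ 2.52  0.04 -6.77]
0.57 [ 3.37  0.04 -7.42]
0.42 [ 4.31  0.04 -7.94]
0.28 [ 5.32  0.04 -8.33]
0.14 [ 6.37  0.04 -8.57]
0.0 [ 7.44  0.04 -8.65]
```

Emit:
apply_moves --commands '[[[-0.05,0,-0.5],0,0.95],[[-0.07,0,-1.07],0,0.95],[[-0.05,0,-1.6],0,0.95],[[0,0,-2.14],0,0.95],[[0.1,0,-2.67],0,0.95],[[0.23,0,-3.19],0,0.95],[[0.4,0,-3.7],0,0.95],[[0.61,0,-4.2],0,0.95],[[0.85,0,-4.7],0,0.95],[[1.12,0,-5.15],0,0.95],[[1.42,0,-5.6],0,0.95],[[1.76,0,-6.01],0,0.95],[[1.76,0,-6.01],0,0.95]]'

```text
time_s: 15.28
eef_pos: [0.5077, -0.1857, 0.2885]
tcp_rot: [0.71, -0.028, 0.703, 0.029]
wrist_force: [-6.5, 1.9, 3.3]
grip_width: 0.0098
```

```bash
cat > arc.py <<'E'
from h import *
s=sense();e=s['eef_pos'];print(e,s['grip_width'],s['wrist_force'],s['joints'].round(2))
a=np.radians(4.3);X=np.array([np.cos(a),np.sin(a),0]); Hn=np.array([.6346,-.1755,.135])
M=rot(s); b=e-[0,0,.0083]-Hn; r=np.array([b@X,b[2]]); t0=np.arctan2(r[1],-r[0]);print(np.hypot(*r),t0)
for t in np.linspace(t0,0,9)[1:]:
    P=Hn+.19*(-np.cos(t)*X+np.array([0,0,np.sin(t)]))+[0,0,.0083]; print(round(t,2),(M.T@(P-e)/.025).round(2))
E
python3 arc.py
```

```text
[ 0.50768672 -0.1856616   0.28845914] 0.009780812110008459 [-6.50306379  1.9042778   3.26980387] [-0.5   0.23  0.02  1.35  0.01  0.99]
0.19308297413808706 0.8507826322001941
0.74 [ 0.65  0.03 -0.5 ]
0.64 [ 1.27  0.03 -1.02]
0.53 [ 1.94  0.03 -1.48]
0.43 [ 2.65  0.03 -1.86]
0.32 [ 3.4   0.03 -2.16]
0.21 [ 4.18  0.03 -2.38]
0.11 [ 4.98  0.03 -2.51]
0.0 [ 5.78  0.03 -2.56]
```

Emit:
apply_moves --commands '[[[0.33,0,-0.25],0,0.95],[[0.65,0,-0.5],0,0.95],[[0.95,0,-0.77],0,0.95],[[1.27,0,-1.02],0,0.95],[[1.6,0,-1.26],0,0.95],[[1.94,0,-1.48],0,0.95],[[2.3,0,-1.68],0,0.95],[[2.65,0,-1.86],0,0.95],[[3.02,0,-2.02],0,0.95],[[3.4,0,-2.16],0,0.95],[[3.8,0,-2.28],0,0.95],[[4.18,0,-2.38],0,0.95],[[4.5,0,-2.44],0,0.95],[[4.8,0,-2.49],0,0.95],[[4.8,0,-2.49],0,0.95]]'

```text
time_s: 16.53
eef_pos: [0.4454, -0.1902, 0.167]
tcp_rot: [0.709, -0.027, 0.704, 0.029]
wrist_force: [-5.2, -0.2, 1.0]
grip_width: 0.01
```

```bash
python3 arc.py
```

```text
[ 0.44541982 -0.1901665   0.16697235] 0.009985362423027267 [-5.16964283 -0.17449131  1.03807881] [-0.57  0.18 -0.35  1.03  0.01  0.92]
0.1912182856140294 0.12411595472507422
0.11 [0.12 0.02 0.03]
0.09 [0.24 0.02 0.02]
0.08 [0.36 0.02 0.01]
0.06 [0.48 0.02 0.  ]
0.05 [ 0.59  0.02 -0.01]
0.03 [ 0.71  0.02 -0.01]
0.02 [ 0.83  0.02 -0.01]
0.0 [ 0.95  0.02 -0.02]
```

Now the last stretch, slowly.

Emit:
apply_moves --commands '[[[0.12,0,0.02],0,0.95],[[0.24,0,0.02],0,0.95],[[0.36,0,0.02],0,0.95],[[0.48,0,0.01],0,0.95],[[0.59,0,0],0,0.95],[[0.7,0,0],0,0.95],[[0.78,0,0],0,0.95],[[0.85,0,0],0,0.95],[[0.9,0,0],0,0.95],[[0.95,0,0],0,0.95],[[1.0,0,0],0,0.95],[[1.0,0,0],0,0.95]]'

```text
time_s: 17.53
eef_pos: [0.4438, -0.1903, 0.1415]
tcp_rot: [0.707, -0.027, 0.706, 0.029]
wrist_force: [-6.7, -2.3, -0.9]
grip_width: 0.01
```

```bash
python3 arc.py | head -2
```

```text
[ 0.44377108 -0.1902614   0.1415464 ] 0.010020804123515543 [-6.73875432 -2.28615687 -0.86267994] [-0.57  0.2  -0.39  0.97  0.    0.92]
0.19140659037703778 -0.009161776045205778
```

Emit:
apply_moves --commands '[[[0.05,0,0],0,0.95],[[0.1,0,0],0,0.95],[[0.15,0,0],0,0.95],[[0.15,0,0],0,0.95]]'

```text
time_s: 17.87
eef_pos: [0.4438, -0.1904, 0.1408]
tcp_rot: [0.708, -0.028, 0.705, 0.028]
wrist_force: [-10.2, 3.5, 24.0]
grip_width: 0.0097
```

The lid is against its stop. I'll relax the push, open and rise.

Emit:
apply_moves --commands '[[[-0.05,0,0],0,0.95],[[-0.05,0,0],0,0.8],[[-0.05,0,0],0,0.65],[[-0.05,0,0],0,0.62],[[-0.05,0,0],0,0.62],[[-1,0,0],0,0.62],[[-2,0,0],0,0.62],[[-3,0,0],0,0.62],[[-4,0,0],0,0.62],[[-4,0,0],0,0.62]]'

```text
time_s: 18.7
eef_pos: [0.4457, -0.1919, 0.2454]
tcp_rot: [0.71, -0.029, 0.703, 0.027]
wrist_force: [1.1, 0.1, 0.2]
grip_width: 0.0327
```

```bash
python3 - <<'E'
from h import *
s=sense();print(s['eef_pos'],s['wrist_force'],s['grip_width'])
p,d,c,_=look('scene'); W=cloud(d,c)
m=(W[...,2]>.10)&(W[...,2]<.17)&(W[...,0]>.43)&(W[...,0]<.66)&(abs(W[...,1]+.185)<.07); q=W[m]
for a,b in((.43,.46),(.48,.52),(.52,.56),(.56,.6),(.6,.63)): k=(q[:,0]>a)&(q[:,0]<b); print(a,k.sum(),np.median(q[k,2]) if k.any() else '')
go([.4682,-.3035,.13],None)
cv2.imwrite('pics/s6.png',cv2.cvtColor(p[100:290,80:330],cv2.COLOR_RGB2BGR).repeat(3,0).repeat(3,1))
E
```

```text
[ 0.44572174 -0.19186737  0.24543506] [1.06219836 0.05582697 0.15337051] 0.032697270884295866
0.43 166 0.14103274997277343
0.48 403 0.14086515247046272
0.52 474 0.13987081780136848
0.56 510 0.13931826436066172
0.6 395 0.13994922215399025
units [ 4.54 -4.53  0.53] turn 0
```

View pics/s6.png

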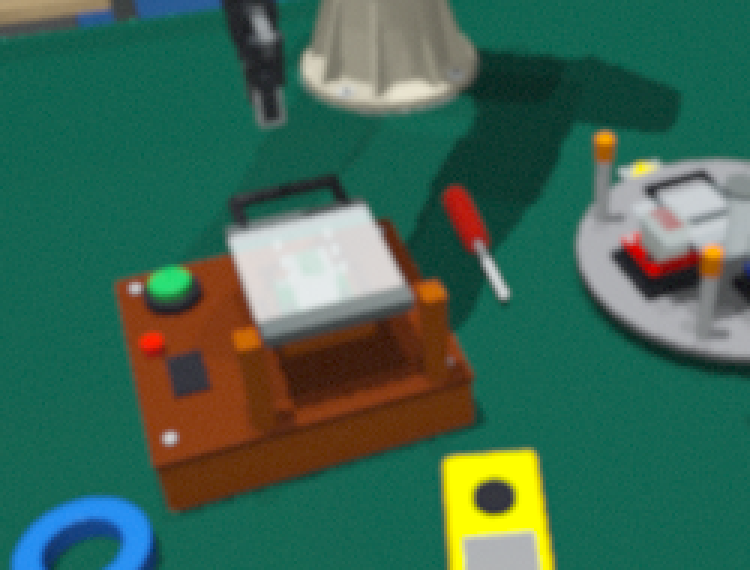

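The lid is level at z≈0.140 (plate and bar top as specified when shut). The button is at (170,285) in the crop. Moving over it with the fingers shut.

Emit:
apply_moves --commands '[[[0,-1.2,0.2],0,1],[[0,-2.5,0.4],0,1],[[0,-3.7,0.5],0,1],[[0.5,-4.5,0.53],0,1],[[2,-4.53,0.53],0,1],[[3.5,-4.53,0.53],0,1],[[4.6,-4.53,0.53],0,1],[[4.6,-4.53,0.53],0,1],[[4.6,-4.53,0.53],0,1]]'

```text
time_s: 19.5
eef_pos: [0.4667, -0.3022, 0.1263]
tcp_rot: [0.708, -0.027, 0.705, 0.029]
wrist_force: [0.6, -0.2, 0.8]
grip_width: -0.0
```

```bash
python3 - <<'E'
from h import *
s=sense(); print(s['wrist_force'],s['grip_width']); go([.468,-.304,.1064]); go([.468,-.304,.0994])
E
```

```text
[ 0.59871174 -0.24294349  0.84902051] -7.732541826905032e-06
units [ 0.8  -0.08  0.04] turn 0
units [ 1.08 -0.08  0.04] turn 0
```

Emit:
apply_moves --commands '[[[0.4,-0.08,0.04],0,1],[[0.7,-0.08,0.04],0,1],[[0.8,-0.08,0.04],0,1],[[0.9,-0.08,0.04],0,1],[[1.0,-0.08,0.04],0,1],[[1.08,-0.08,0.04],0,1],[[1.12,-0.08,0.04],0,1],[[1.12,-0.08,0.04],0,1]]'

```text
time_s: 20.17
eef_pos: [0.4685, -0.3045, 0.1009]
tcp_rot: [0.709, -0.028, 0.704, 0.028]
wrist_force: [-4.2, 2.6, 14.1]
grip_width: -0.0003
```

Emit:
apply_moves --commands '[[[0.06,0,0],0,1],[[0.1,0,0],0,1],[[0.1,0,0],0,1],[[0.1,0,0],0,1]]'

```text
time_s: 20.5
eef_pos: [0.4686, -0.3045, 0.1009]
tcp_rot: [0.709, -0.029, 0.704, 0.028]
wrist_force: [-5.3, 2.6, 15.9]
grip_width: 0.0001
```

The button is bottomed: no further travel and 16 N against a 5 N spring. Retreating.

Emit:
apply_moves --commands '[[[-0.5,0,0],0,1],[[-1.5,0,0],0,1],[[-3,0,0],0,1],[[-4.5,0,0],0,1],[[-6,0,0],0,1],[[-6.5,0,-1],0,1],[[-6.5,0,-2],0,1],[[-6.5,0,-2.5],0,1],[[-6.5,0,-2.5],0,1]]'

```text
time_s: 21.25
eef_pos: [0.4032, -0.3092, 0.2633]
tcp_rot: [0.709, -0.028, 0.704, 0.027]
wrist_force: [-0.8, 0.6, -0.2]
grip_width: -0.0001
```

```bash
python3 - <<'E'
from h import *
s=sense();print(s['eef_pos'],s['wrist_force'])
p,d,c,_=look('scene'); save('s7',p); W=cloud(d,c)
for a,b in((.43,.46),(.5,.54),(.58,.62)):
    k=(W[...,0]>a)&(W[...,0]<b)&(abs(W[...,1]+.185)<.06)&(W[...,2]>.1)&(W[...,2]<.18); print(a,k.sum(),np.median(W[k][:,2]))
E
```

```text
[ 0.40323124 -0.30916475  0.26329508] [-0.82916956  0.63564045 -0.16379026]
0.43 170 0.14123193088316133
0.5 449 0.14022961683049975
0.58 480 0.13935589568436346
```

View pics/s7.png

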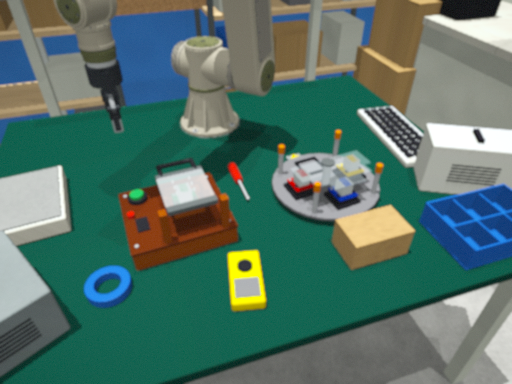

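The lid is shut at (185,190), the hand is clear at (115,125), and the bystanders and other three modules are in place. Handing in.

```bash
python3 -c "
from bench import *
print(job_done())"
```

```text
the job is handed in; nothing more can be done
None
```

The job is done and handed in at about 21 s of the 72 s allowed; no verdict is reported, so what follows rests on my own checks.

- **Feeder and module:** I turned the feeder about 43° by one post, until the green module stood square to the yellow mark (module yaw 6.7°, mark direction 6.8°). I then lifted the module straight out.
- **Nest:** The module was lowered into the nest until it touched, at the expected height, and then let go. Its board measured 88.2 mm above the table, against 88 mm expected when fully seated.
- **Lid:** I closed the lid by its bar, slowly at the end, until it met its stop at about 24 N. It still read level afterwards, 139–141 mm along the plate and bar, which matches shut.
- **Start button:** I pressed it after the lid was shut. It bottomed, with no further travel at 16 N against its 5 N spring.

In the last picture the hand was clear of everything with almost no force on it. The other three modules were in their pockets, and the things lying about looked unmoved by eye; I did not measure their positions again. None of my checks failed or disagreed. The largest force reported at the end of any move was 24 N at the wrist.

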